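# Seat the pressure roller in the graft mesher

### The arm

A 6-joint arm with a two-finger parallel gripper is mounted at the origin on the work surface. World frame = base frame: x ahead of the robot, y to its left, z up, the work surface at z = 0. Lengths are in m, angles in rad, forces in N, time in s.
With the tool pointing down it reaches from about 0.35 to 0.875 m from the base axis. Payload 4.2 kg.
Tool frame: the origin (TCP) lies on the centre line of the jaws, within the pads' length; the fingertips stand 25 mm ahead of it and the grasp point (between the pads) lies 6 mm ahead of it; z points along the fingers, y is the line along which they close (so a half turn about z gives the same grasp; the last joint's range is limited). The gripper opens to 87 mm and grips with 3 to 60 N. Pads are 19 mm wide; open, the fingers measure 117 mm over their backs; the gripper's body (75 mm by 190 mm) begins 51 mm behind the grasp point.
Start: joints at [0.259, 0.385, 0.008, 0, -1.194, -0.259], TCP at [0.625, 0, 0.248] pointing down, gripper open.
Joint ranges: [-3.14, 3.14], [-1.21, 2.06], [-1.07, 1.41], [-3.16, 2.05], [-2.99, -0.16], [-3.1, 3.1]. Speed limits (rad/s): [2.79, 2.79, 3.14, 3.14, 3.14, 3.14].

### API

Orientations are given as a unit quaternion [x, y, z, w].
In Python, from workcell import manip gives the robot as it stands. Calls block until the motion is done:
- manip.movep(position, orientation): joint-space move of the TCP to a pose.
- manip.move_straight(position, frame=None, rate=0.15): straight line of the TCP; frame=None keeps the orientation; rate is the mean speed in m/s.
- manip.goto_joints(angles): joint-space move.
- manip.set_gripper(opening): finger opening in m; the grip force is fixed at half the most; returns when the fingers have stopped.
- manip.wait(seconds).
- manip.ik(position, orientation): joint angles nearest the present ones, or None.
- manip.camera(name): name is "scene" or "side" or "wrist"; returns the picture (480x640x3 uint8, red, green, blue); there is no depth.
- manip.calibration(name): a dict with "vertical_fov" (degrees; the focal length in pixels is half the picture's height over the tangent of half this angle, whatever the lens; pixels are square), "cx", "cy" (the principal point, pixels), "T" (4x4, takes a point from camera to world coordinates). Camera axes: x right, y down, z forward; pixel columns grow to the right and rows downward; lengths in m; the calibration is good to about 2 mm. A picture is of the moment at which its call begins: read the wrist's pose just before it. calibration takes no time and is no camera call; for the wrist camera it gives the pose at the moment of the call.
A pose or a line that the arm cannot do raises manip.Unreachable and nothing moves.
- manip.finish_job(): hands the job in; it is judged then, once.
Readings, each from a call of its own:
- manip.read_time(): time.
- manip.read_qpos(): joint angles.
- manip.read_qvel(): joint speeds.
- manip.read_joint_torque(): joint torques, N m.
- manip.read_tcp_pos(): TCP position.
- manip.read_ee_rot(): TCP orientation.
- manip.read_force(): force on the tool from outside, world axes, zero at the start.
- manip.read_torque(): the same for the moment, N m.
- manip.read_gripper_width(): finger opening in m.
- manip.read_gripper_force(): force on a finger pad.
Only numpy, scipy, OpenCV 4.12 (cv2) and the standard library are available. Lean on these libraries where they do the work, as an engineer would, in place of code of your own. Each camera call takes 0.05 s, during which the arm holds its last target. There are 200 camera calls.

### The job

Take the white pressure roller out of the green rinse rack and put it back in the black graft mesher: lower both axle ends into the two open slots together and press down, past the sprung catches, until both ends bottom evenly, finishing with a firm push of 15 to 20 N on the bottomed roller (more than 30 N on the mesher would hurt its bearings). Then let go and leave the roller seated; do not disturb the other instruments or the rack.

Things in the scene. Friction and masses are not known exactly. Their poses are not given: they have to be found in the camera images.
- mesher: graft mesher, fixed: black frame 110 x 150 mm, hand wheel on its +y side. Origin: centre of its underside, on the table; z up. Two uprights along its y axis (at y = +-49 mm, 10 mm thick, 50 mm wide, 107 mm high), each with a vertical slot at x = 0 open at the top. A dark drum, 20 mm diameter, lies between them, top at 52 mm. Outside each (y = +-61 mm) a brass shoe makes the slot's bottom
- roller: pressure roller: white drum 30 mm diameter, 70 mm long, blue bands, on a steel axle of 8 mm diameter with rounded ends, 144 mm over all, about 0.25 kg; the same either way round. Origin at its centre; y along the axle. Starts lying in the rack
- end_a (a point): point on the roller's axle, 61 mm from its centre along +y (where the shoe carries it)
- end_b (a point): point on the roller's axle, 61 mm from its centre along -y
- slot_left (a point): centre of the slot mouth of the mesher's +y upright, at the upright's top, 107 mm above the table. Slot 10.4 mm wide, its mouth rounded out to 30 mm over the top 10 mm. The slot's bottom is a hard brass shoe; both shoes are at one height, set by a screw differently every time and not measured: the bottomed axle's centre is 70 to 82 mm above the mesher's origin
- slot_right (a point): the same for the -y upright. In each brass shoe two sprung catches meet the axle about 17 mm above the bottom. Weight alone does not push it past: pressing both ends past takes 6 to 12 N; then the resistance drops, the last 12 mm are free, and the bottom is hard. Past the catches, the axle stays down when let go
- rack: green rinse rack, fixed to the table, base 90 x 130 mm and 8 mm thick; origin at the centre of its underside, z up. Two posts at y = +52 and -52 mm carry the axle in open notches 14 mm wide, 14 mm deep: axle centre 60 mm above the table, along the rack's y
- forceps: bystander: steel forceps 140 mm long, 26 mm wide, 8 mm high, flat on the table; origin at the middle of its underside
- cup: bystander: clear cup, 60 mm wide, 45 mm high; origin under its centre
- gauge: bystander: steel sizing ring, 48 mm wide, 12 mm high; origin under its centre
- driver: bystander: screwdriver with a brown handle, lying; origin on its underside
- mallet: bystander: black-handled mallet, lying; origin on its underside
- bowl: bystander: steel bowl, 124 mm wide, 45 mm high; origin under its centre
- tamp: bystander: upright steel tamp, 36 mm foot, 100 mm high; origin under its centre
Things that resemble listed ones, but are neither listed nor needed, are in the scene too. Leave any orange or purple look-alike of the roller alone.

How it is judged:
By the outcome, as a careful person would: the job done as asked, in the order asked, and still so for the second after the job is handed in, with the robot touching nothing.
It also fails if it takes over 48 s, if anything falls off the work surface, if the arm or the gripper's body presses on something with over 40 N, if the wrist force passes 120 N, or if a joint passes its speed limit or range.

## Working session

There is one attempt and no reset: what is moved stays moved. The work goes in short steps, each a Python script; the robot and the scene stay as the last script left them, time stands still between calls to the robot, and variables do not carry over. Pictures are saved under pics/ and viewed, at most 10 in all, crops included, and the job is handed in when it is done.

```bash
mkdir -p pics; ls; python3 - <<'E'
from workcell import manip
import cv2
for n in("scene","side"):
    im=manip.camera(n); cv2.imwrite(f"pics/{n}0.png",im[:,:,::-1]); c=manip.calibration(n); print(n,c)
print(manip.read_time(),manip.read_ee_rot(),manip.read_force())
E
```

```text
pics
scene {'vertical_fov': 55.74145494287244, 'cx': 320.96347033870325, 'cy': 240.4458752596453, 'T': array([[-0.8327238 ,  0.32817496, -0.44595098,  0.99850476],
       [ 0.55357734,  0.47731515, -0.68243856,  0.73244007],
       [-0.01110009, -0.81515118, -0.5791419 ,  0.69505903],
       [ 0.        ,  0.        ,  0.        ,  1.        ]])}
side {'vertical_fov': 52.42558865479611, 'cx': 332.03029521718855, 'cy': 236.99854273427096, 'T': array([[ 0.95331225, -0.21182969,  0.21522997,  0.27206714],
       [-0.30194941, -0.67977194,  0.66838363, -0.77548107],
       [ 0.0047238 , -0.70216686, -0.71199676,  0.9012493 ],
       [ 0.        ,  0.        ,  0.        ,  1.        ]])}
0.1 [-7.07041739e-01  7.07171127e-01  6.52665324e-04 -7.42145150e-04] [-0.50681783 -0.79078868 -0.27830896]
```

View pics/scene0.png

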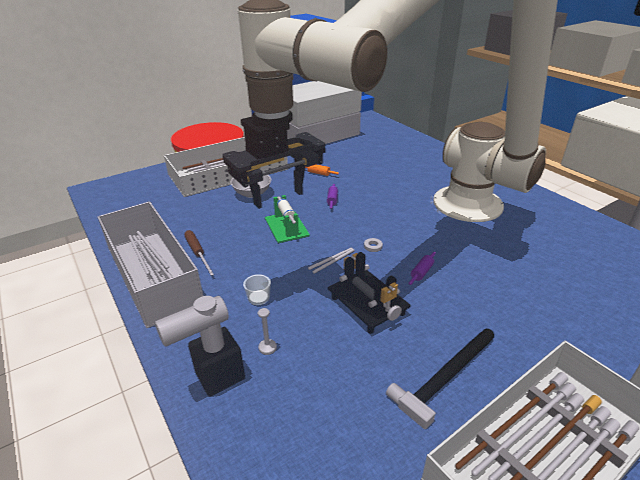

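View pics/side0.png

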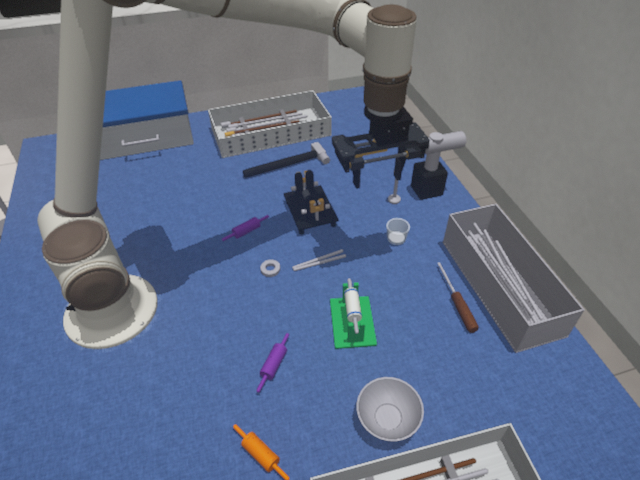

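Candidates for the roller (side view): white/blue bands in the green rack (352,305); purple look-alikes (273,363) and (245,228); orange (260,452). I choose the white one in the green rack. The mesher is at side (311,205), scene (369,293). Next are enlarged crops to measure both.

```bash
python3 - <<'E'
import cv2,numpy as np
def crop(n,x,y,w,h,s):
    im=cv2.imread(f"pics/{n}0.png")[y:y+h,x:x+w]
    im=cv2.resize(im,None,fx=s,fy=s,interpolation=cv2.INTER_CUBIC)
    for k in range(0,w,10): cv2.line(im,(k*s,0),(k*s,6 if (x+k)%50 else 14),(0,255,255),1)
    for k in range(0,h,10): cv2.line(im,(0,k*s),(6 if (y+k)%50 else 14,k*s),(0,255,255),1)
    return im
a=crop("scene",255,185,66,50,6);b=crop("scene",320,240,100,100,4)[:300]
A=np.hstack([crop("side",320,270,66,100,6)[:,:396],crop("side",270,160,66,100,6)[:,:396]])
B=np.hstack([crop("scene",260,190,66,100,6)[:,:396],crop("scene",325,245,100,100,4)[:,:396][:600].copy() if 0 else cv2.copyMakeBorder(crop("scene",325,245,100,100,4)[:,:396],0,200,0,0,0)])
cv2.imwrite("pics/sidec.png",A);cv2.imwrite("pics/scenec.png",B)
E
```

```text
(no output)
```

View pics/sidec.png

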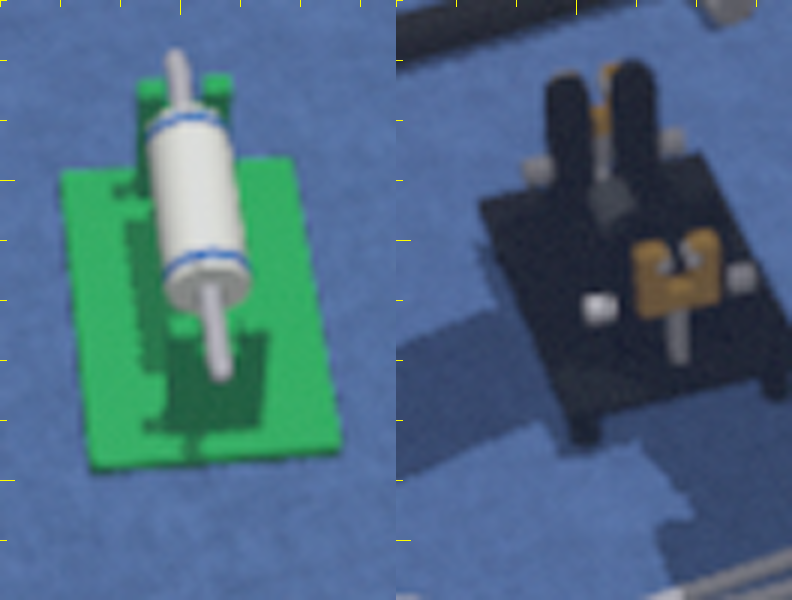

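View pics/scenec.png

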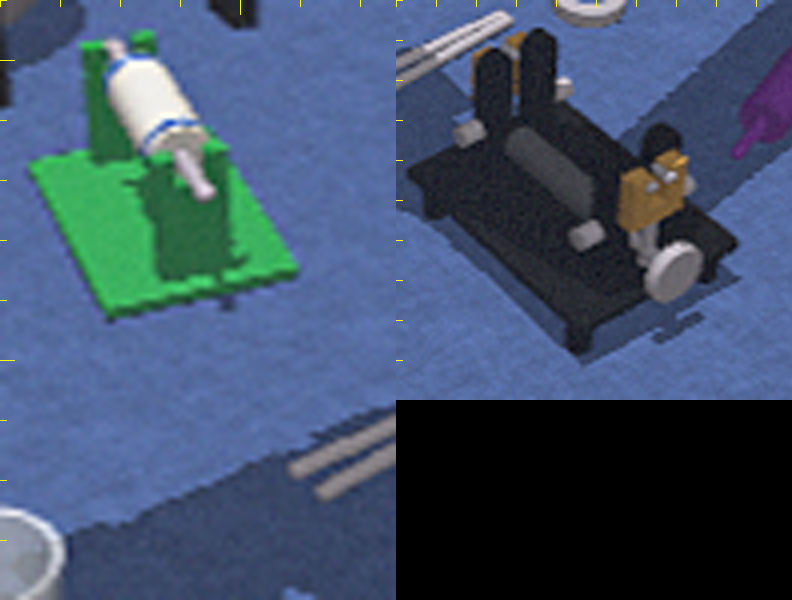

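The side crop shows the roller with blue bands, axle tips at side (349.3,278.7) and (357,333). The mesher's uprights are at about side (300,178) and (318,200). I'll work out rough positions, then take wrist views from above.

```bash
cat > h.py <<'E'
import numpy as np,cv2
from workcell import manip
from scipy.spatial.transform import Rotation as R
def ray(c,u,v):
    f=240/np.tan(np.radians(c["vertical_fov"])/2)
    T=np.array(c["T"]); return T[:3,3],T[:3,:3]@np.array([(u-c["cx"])/f,(v-c["cy"])/f,1])
def onz(c,u,v,z):
    o,d=ray(c,u,v); return (o+d*(z-o[2])/d[2]).round(4)
def proj(c,p):
    f=240/np.tan(np.radians(c["vertical_fov"])/2); T=np.array(c["T"])
    q=T[:3,:3].T@(np.array(p)-T[:3,3]); return np.array([c["cx"]+f*q[0]/q[2],c["cy"]+f*q[1]/q[2]])
def quat(yaw): # tool down, tool y (closing) at world angle yaw
    c,s=np.cos(yaw),np.sin(yaw)
    return R.from_matrix(np.array([[s,c,0],[-c,s,0],[0,0,-1]])).as_quat()
E
python3 - <<'E'
from h import *
s=manip.calibration("side");k=manip.calibration("scene")
print("axle side",onz(s,349.3,278.7,.06),onz(s,357,333,.06))
print("axle scene",onz(k,260+112/6,190+45/6,.06),onz(k,260+205/6,190+195/6,.06))
print("rack base", [onz(s,320+a/6,270+b/6,.008) for a,b in((62,172),(295,158),(340,452),(92,468))])
print("far upr scene",[onz(k,325+a/4,245+b/4,.107) for a,b in((98,52),(144,32),(266,127))])
print("upr side",[onz(s,270+(a-396)/6,160+b/6,.107) for a,b in((568,78),(632,65))])
print("tool z",R.from_quat(manip.read_ee_rot()).as_matrix(),quat(0))
w=manip.calibration("wrist");print(w,manip.read_tcp_pos())
E
```

```text
axle side [ 0.5237 -0.1221  0.06  ] [ 0.4921 -0.2618  0.06  ]
axle scene [ 0.4922 -0.2553  0.06  ] [ 0.5221 -0.1209  0.06  ]
rack base [array([ 0.4785, -0.1247,  0.008 ]), array([ 0.5657, -0.145 ,  0.008 ]), array([ 0.5351, -0.2713,  0.008 ]), array([ 0.4498, -0.2514,  0.008 ])]
far upr scene [array([0.5314, 0.1273, 0.107 ]), array([0.5005, 0.1271, 0.107 ]), array([0.4987, 0.2243, 0.107 ])]
upr side [array([0.4998, 0.2213, 0.107 ]), array([0.529 , 0.2219, 0.107 ])]Traceback (most recent call last):
  File "<stdin>", line 8, in <module>
  File "h.py", line 14, in quat
    return R.from_matrix(np.array([[s,c,0],[-c,s,0],[0,0,-1]])).as_quat()
           ~~~~~~~~~~~~~^^^^^^^^^^^^^^^^^^^^^^^^^^^^^^^^^^^^^^^
  File "scipy/spatial/transform/_rotation.pyx", line 1143, in scipy.spatial.transform._rotation.Rotation.from_matrix
ValueError: Non-positive determinant (left-handed or null coordinate frame) in rotation matrix 0: [[ 0.  1.  0.]
 [-1.  0.  0.]
 [ 0.  0. -1.]].
```

```bash
sed -i 's/\[\[s,c,0\],\[-c,s,0\],\[0,0,-1\]\]/[[s,c,0],[-c,s,0],[0,0,-1]]*np.array([-1,1,1])/; s/\*np.array(\[-1,1,1\])//; s/np.array(\[\[s,c,0\],\[-c,s,0\]/np.array([[-s,c,0],[c,s,0]/' h.py
python3 - <<'E'
from h import *
print(R.from_quat(quat(0)).as_matrix().round(2).tolist())
print(R.from_quat(manip.read_ee_rot()).as_matrix().round(2).tolist())
print(manip.calibration("wrist"))
yaw=-.222   # closing dir = rack x
cands=[]
for p,y in(((.508,-.191,.22),yaw),((.515,.175,.22),0)):
    for a in(y,y+np.pi):
        q=manip.ik(p,quat(a)); print(a,q)
E
```

```text
[[0.0, 1.0, 0.0], [1.0, 0.0, 0.0], [0.0, 0.0, -1.0]]
[[-0.0, -1.0, -0.0], [-1.0, 0.0, -0.0], [0.0, 0.0, -1.0]]
{'vertical_fov': 68.92289812898478, 'cx': 321.9909834364846, 'cy': 243.7509813993976, 'T': array([[-9.99995675e-01,  1.65807952e-03, -2.42913514e-03,
         6.24806793e-01],
       [ 9.57779177e-04,  9.64504372e-01,  2.64065141e-01,
        -7.36334590e-02],
       [ 2.78075246e-03,  2.64061672e-01, -9.64501789e-01,
         3.84029723e-01],
       [ 0.00000000e+00,  0.00000000e+00,  0.00000000e+00,
         1.00000000e+00]])}
-0.222 [-0.06076087  0.26770604 -0.23687796  0.         -1.06621233  2.98035353]
2.919592653589793 [-0.06076087  0.26770604 -0.23687796  0.         -1.06621233 -0.16123913]
0 [ 0.62575667  0.26970887 -0.23406181  0.         -1.06702565  2.51583599]
3.141592653589793 [ 0.62575667  0.26970887 -0.23406181  0.         -1.06702565 -0.62575667]
```

```bash
python3 - <<'E'
from h import *
import pickle
out={}
for n,p,y in(("m",(.515,.175,.24),np.pi),("r",(.508,-.191,.24),np.pi-.222)):
    manip.movep(p,quat(y)); manip.wait(.2)
    c=manip.calibration("wrist"); im=manip.camera("wrist"); out[n]=c
    cv2.imwrite(f"pics/w{n}.png",cv2.resize(im[:,:,::-1],(800,600),interpolation=cv2.INTER_CUBIC))
pickle.dump(out,open("cal.pkl","wb")); print(manip.read_time(),manip.read_tcp_pos(),manip.read_force())
E
```

```text
2.8083 [ 0.50833044 -0.19016636  0.24000584] [ 0.18907806  0.23899689 -0.18934524]
```

View pics/wm.png

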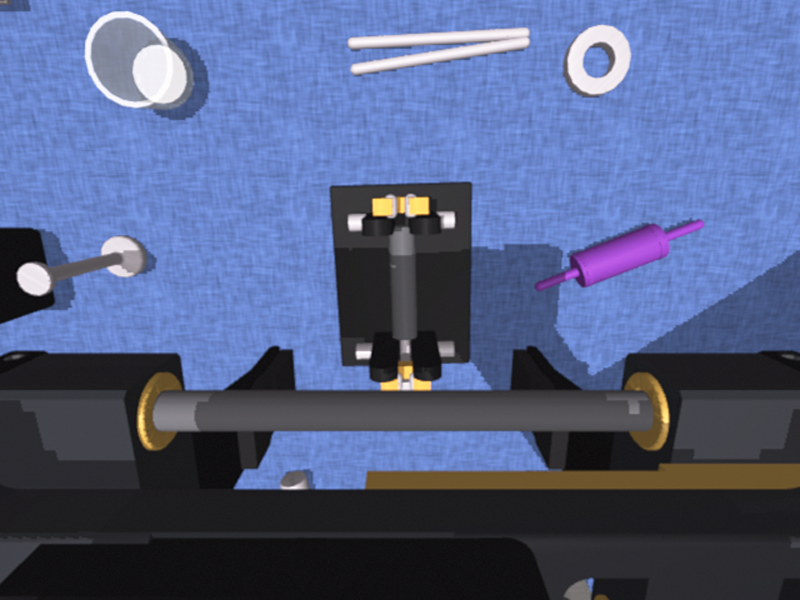

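View pics/wr.png

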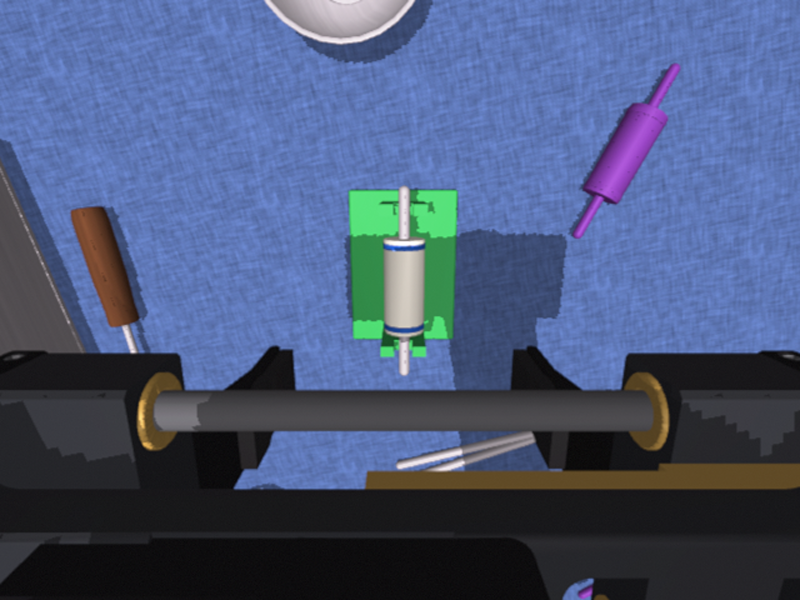

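Wrist views: the roller axle tips are at (404,186) and (404.5,375) in the 800x600 picture. The mesher slots are at about (402,215) and (405,355). I'll enlarge the mesher.

```bash
python3 - <<'E'
from h import *
import pickle
cal=pickle.load(open("cal.pkl","rb")); s=.8
c=cal["r"]; a,b=[onz(c,u*s,v*s,.06) for u,v in((404,186),(404.5,375))]
print("axle",a,b,(a+b)/2,np.linalg.norm(a-b),np.arctan2(*(b-a)[:2]))
c=cal["m"]
print("plate cam",c["T"][:3,3])
im=cv2.imread("pics/wm.png")[175:395,325:485]
# gamma to bring up the dark uprights
im=(255*(im/255.)**.5).astype(np.uint8)
im=cv2.resize(im,(436,600),interpolation=cv2.INTER_CUBIC)
im=cv2.imread("pics/wm.png")
im=(255*(im/255.)**.5).astype(np.uint8)
A=cv2.resize(im[185:245,330:475],(800,331),interpolation=cv2.INTER_CUBIC)  # scale 5.517
B=cv2.resize(im[330:395,330:475],(800,359),interpolation=cv2.INTER_CUBIC)[:269]
cv2.imwrite("pics/wmc.png",np.vstack([A,B]))
E
```

```text
axle [ 0.4915 -0.2611  0.06  ] [ 0.5225 -0.1208  0.06  ] [ 0.507   -0.19095  0.06   ] 0.1436839935413823 0.2174611258226414
plate cam [0.51567116 0.10034585 0.37727838]
```

View pics/wmc.png

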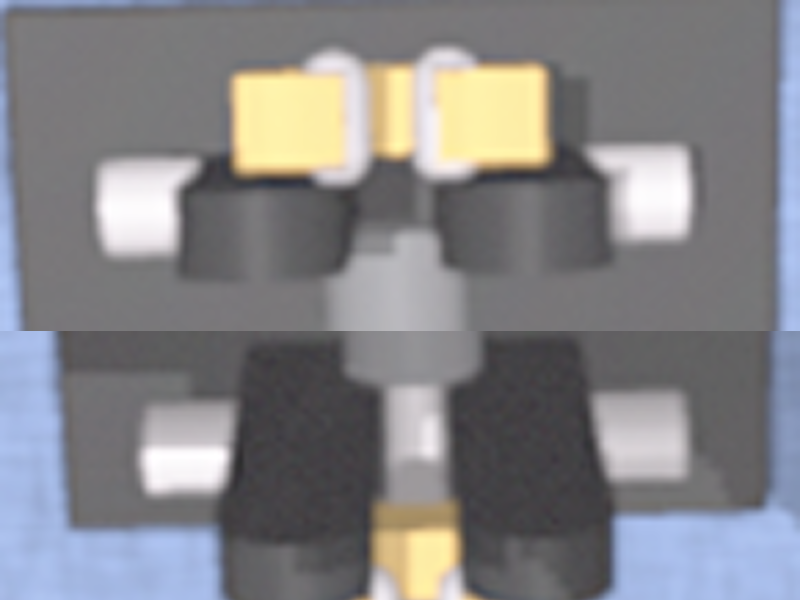

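The top (-y) slot is centred at column ≈401.8, row ≈226. The bottom (+y) slot is at column ≈405.6, row ≈381.

```bash
python3 - <<'E'
from h import *
import pickle
cal=pickle.load(open("cal.pkl","rb")); c=cal["m"]
a,b=[onz(c,u*.8,v*.8,.105) for u,v in((401.8,226.5),(405.6,381))]
print(a,b,(a+b)/2,np.linalg.norm(b-a),np.arctan2(*(b-a)[:2]))
# plate corners for yaw check
s=5.517
P=[onz(c,.8*(330+u/s),.8*(v0+v/s),.02) for u,v0,v in((8,185,8),(780,185,0),(72,330,193),(765,330,172))]
print(P, np.mean(P,0))
# grasp
yaw=np.pi-.2175; q=quat(yaw)
manip.movep([.507,-.191,.14],q)
manip.move_straight([.507,-.191,.066],rate=.1)
manip.wait(.3); f0=manip.read_force()
manip.set_gripper(0.02)
print(manip.read_gripper_width(),manip.read_gripper_force(),f0,manip.read_force())
manip.move_straight([.507,-.191,.19],rate=.12)
manip.wait(.3)
print(manip.read_force(),manip.read_torque(),manip.read_gripper_width(),manip.read_tcp_pos(),manip.read_time())
E
```

```text
[0.5159 0.1249 0.105 ] [0.5137 0.2285 0.105 ] [0.5148 0.1767 0.105 ] 0.10362335644052456 -0.021232330064811584
[array([0.5714, 0.1012, 0.02  ]), array([0.461 , 0.1005, 0.02  ]), array([0.5681, 0.253 , 0.02  ]), array([0.4576, 0.2498, 0.02  ])] [0.514525 0.176125 0.02    ]
0.029545751696366723 29.994100593030453 [-0.66109236  0.24609766 -0.36206181] [ 0.54181454 -0.1235116   0.75826627]
[-0.52330219 -0.86536856 -3.5108593 ] [ 0.03606027 -0.02706175  0.03717683] 0.02915352911094047 [ 0.5068586  -0.19099066  0.18955715] 6.95
```

```bash
python3 - <<'E'
from h import *
import pickle
q=quat(np.pi+.021)
manip.movep([.5147,.1763,.2],q)
manip.move_straight([.5147,.1763,.136],rate=.1)
manip.wait(.3)
c={n:manip.calibration(n) for n in("wrist","side","scene")}
pickle.dump(c,open("cal2.pkl","wb"))
g=lambda im:(255*(im/255.)**.6).astype(np.uint8)
I={n:g(manip.camera(n)[:,:,::-1]) for n in c}
for n in I: cv2.imwrite(f"pics/h_{n}.png",I[n])
A=cv2.resize(I["wrist"][100:400,180:480],(500,500))
p=proj(c["side"],[.515,.176,.12]).astype(int);r=proj(c["scene"],[.515,.176,.12]).astype(int)
print(p,r)
B=cv2.resize(I["side"][p[1]-40:p[1]+40,p[0]-48:p[0]+48],(300,250),interpolation=cv2.INTER_CUBIC)
D=cv2.resize(I["scene"][r[1]-40:r[1]+40,r[0]-48:r[0]+48],(300,250),interpolation=cv2.INTER_CUBIC)
cv2.imwrite("pics/hov.png",np.hstack([A,np.vstack([B,D])]))
print(manip.read_tcp_pos(),manip.read_force(),manip.read_time())
E
```

```text
[308 178] [370 262]
[0.5147263  0.17635819 0.13619502] [ 1.30725255  0.01087179 -3.02637667] 9.5667
```

View pics/hov.png

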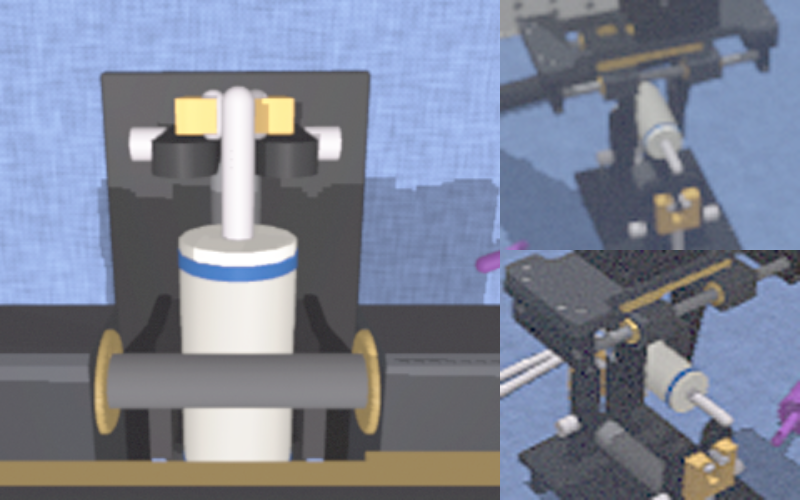

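Hover view: the axle's -y end is at crop column ≈239 and the slot centre at ≈235, so there's a small x offset to correct. I'll quantify it with the calibration.

```bash
python3 - <<'E'
from h import *
import pickle
c=pickle.load(open("cal2.pkl","rb")); w=c["wrist"]
px=lambda u,v:(180+u*.6,100+v*.6)
print("axle tip/base",onz(w,*px(238.8,90),.13),onz(w,*px(238,236),.13))
print("drum edges",onz(w,*px(180,270),.13),onz(w,*px(297,270),.13))
print("upright -y",onz(w,*px(153,158),.105),onz(w,*px(317,158),.105), "brass",onz(w,*px(176,115),.1),onz(w,*px(294,115),.1))
print("plate corners",[onz(w,*px(*p),.02) for p in((102,72),(370,72))])
# expected projection of model
ctr=np.array([.5147,.1763,.130]);ax=np.array([-np.sin(.021),np.cos(.021),0])
for t in(-.072,-.035,.072): 
    print(t,[ (n,proj(c[n],ctr+ax*t).round(1)) for n in c])
q=(proj(w,ctr-ax*.072)-[180,100])/.6; print(q,(proj(w,ctr-ax*.035)-[180,100])/.6)
g=cv2.imread("pics/h_side.png");k=cv2.imread("pics/h_scene.png")
r=proj(c["scene"],[.515,.176,.12]).astype(int);p=proj(c["side"],[.515,.176,.12]).astype(int)
S=cv2.resize(g[p[1]-30:p[1]+45,p[0]-25:p[0]+25],(400,600),interpolation=cv2.INTER_CUBIC)
K=cv2.resize(k[r[1]-15:r[1]+60,r[0]-10:r[0]+40],(400,600),interpolation=cv2.INTER_CUBIC)
cv2.imwrite("pics/hov2.png",np.hstack([S,K]))
E
```

```text
axle tip/base [0.5158 0.1051 0.13  ] [0.5152 0.1413 0.13  ]
drum edges [0.5301 0.1507 0.13  ] [0.4997 0.1501 0.13  ]
upright -y [0.5401 0.1251 0.105 ] [0.4926 0.1241 0.105 ] brass [0.5339 0.1131 0.1   ] [0.4994 0.1124 0.1   ]
plate corners [array([0.5728, 0.1008, 0.02  ]), array([0.4606, 0.0985, 0.02  ])]
-0.072 [('wrist', array([322.2, 151.9])), ('side', array([317.1, 192.7])), ('scene', array([349.1, 241.6]))]
-0.035 [('wrist', array([322.3, 241.7])), ('side', array([312.6, 183.5])), ('scene', array([360., 250.]))]
0.072 [('wrist', array([322.4, 445.4])), ('side', array([300.6, 159.1])), ('scene', array([394.9, 276.9]))]
[237.03356419  86.4726722 ] [237.11220911 236.0888183 ]
```

View pics/hov2.png

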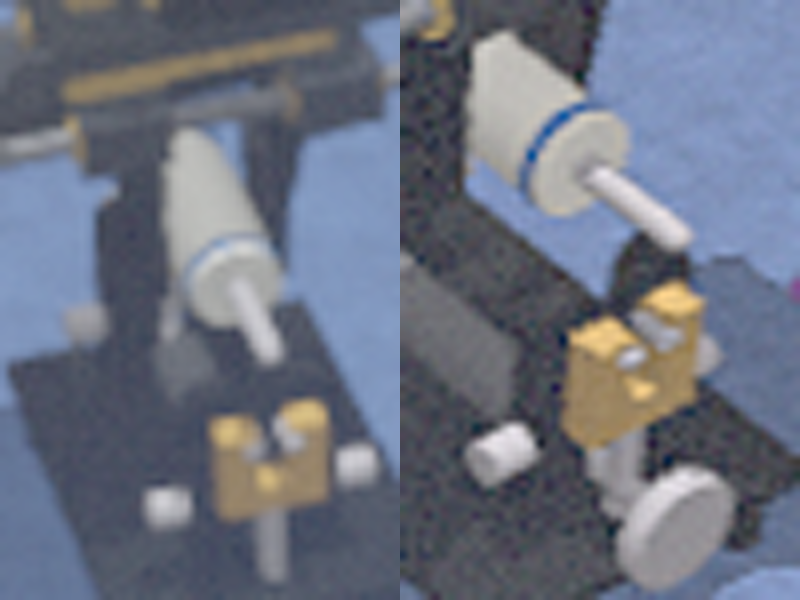

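```bash
python3 - <<'E'
from h import *
q=quat(np.pi+.024)
X,Y=.5153,.1763
manip.movep([X,Y,.134],q); manip.wait(.3)
b=np.mean([manip.read_force() for _ in range(5)],0); bt=np.array(manip.read_torque())
np.save("base.npy",np.r_[b,bt])
print("base",b.round(2),manip.read_time())
manip.move_straight([X,Y,.110],rate=.06)
z=.110
while z>.075:
    manip.wait(.05); f=np.array(manip.read_force())-b; t=np.array(manip.read_torque())-bt
    print(round(z,4),manip.read_tcp_pos()[2].round(4),f.round(1),t.round(2))
    if f[2]>11 or np.hypot(f[0],f[1])>8: break
    z-=.001 if f[2]<4 else .0005
    manip.move_straight([X,Y,z],rate=.02)
print(manip.read_time(),manip.read_gripper_width())
E
```

```text
base [-0.06 -0.21 -3.6 ] 10.1167
0.11 0.11 [0.5 1.3 1.4] [ 0.01 -0.05 -0.02]
0.109 0.1092 [-0.3  0.1  1.4] [0.03 0.02 0.  ]
0.108 0.108 [ 0.6 -0.1  0.5] [ 0.06 -0.02 -0.07]
0.107 0.107 [-0.4 -0.6  0.6] [ 0.04 -0.02 -0.05]
0.106 0.1059 [0.1 0.2 0.8] [-0.    0.05  0.04]
0.105 0.1049 [0.3 1.  1.2] [ 0.1  -0.02  0.  ]
0.104 0.104 [-0.2  0.2  0.8] [ 0.13  0.01 -0.01]
0.103 0.103 [-0.6  0.8  0.6] [-0.01 -0.04 -0.05]
0.102 0.1023 [-0.1 -0.1  2.9] [0.07 0.09 0.1 ]
0.101 0.1016 [ 0.5 -0.9  7.5] [-0.06  0.25  0.01]
0.1005 0.1008 [-1.2  0.4  7.7] [0.07 0.12 0.01]
0.1 0.0999 [0.8 1.6 5.9] [ 0.27 -0.05  0.04]
0.0995 0.0992 [0.8 1.3 4.7] [ 0.33 -0.25  0.03]
0.099 0.0988 [1.  1.4 3.7] [ 0.34 -0.35  0.04]
0.098 0.0976 [0.3 0.9 1.9] [ 0.21 -0.42  0.02]
0.097 0.0965 [ 2.4  0.1 -1.1] [ 0.15 -0.61  0.02]
0.096 0.0955 [ 1.7  1.2 -3.5] [ 0.06 -0.6   0.07]
0.095 0.0946 [ 2.7  0.5 -4.5] [ 0.1  -0.74 -0.  ]
0.094 0.0938 [ 3.9  0.1 -5.2] [ 0.   -0.87  0.05]
0.093 0.0932 [ 2.4  0.8 -2.2] [-0.05 -0.59  0.04]
0.092 0.0921 [ 1.  -0.4  1. ] [ 0.05 -0.06  0.06]
0.091 0.091 [-0.8  0.8  1. ] [ 0.07 -0.01 -0.05]
0.09 0.0899 [-0.6 -0.3  0.7] [ 0.06  0.04 -0.  ]
0.089 0.089 [ 0.3 -0.2  0.2] [ 0.07 -0.02  0.01]
0.088 0.088 [-0.4  0.   1. ] [ 0.07 -0.03  0.  ]
0.087 0.0869 [ 1.5 -0.3  1.4] [ 0.07 -0.05 -0.01]
0.086 0.0859 [1.2 0.7 0.9] [ 0.04 -0.04  0.01]
0.085 0.0856 [-1.9  0.8  7.1] [-0.1   0.6  -0.03]
0.0845 0.0856 [-4.4  0.  10.6] [-0.12  0.98 -0.06]
0.084 0.0855 [-3.9 -1.4 13.1] [-0.1   1.31 -0.04]
19.4167 0.029070100042437055
```

The catches are passed and both ends bottom at TCP z≈0.0856. Next is the final push to about 18 N.

```bash
python3 - <<'E'
from h import *
B=np.load("base.npy"); X,Y=.5153,.1763
def F(n=12):
    L=[]
    for _ in range(n): L.append(np.r_[manip.read_force(),manip.read_torque()]-B); manip.wait(.02)
    return np.mean(L,0)
z=.084
for i in range(12):
    f=F(); print(round(z,5),manip.read_tcp_pos().round(4),f.round(2))
    if f[2]>17.3: break
    z-=min(.0005,(18-f[2])/6000)
    manip.move_straight([X,Y,z],rate=.02); manip.wait(.1)
manip.wait(.4); print(F(20).round(2),manip.read_time(),manip.read_gripper_width())
im=manip.camera("scene");cv2.imwrite("pics/push.png",im[:,:,::-1])
E
```

```text
0.084 [0.5155 0.1764 0.0855] [-3.96 -0.45 13.47 -0.15  1.31 -0.03]
0.0835 [0.5155 0.1764 0.0855] [-5.56 -0.73 15.73 -0.18  1.59 -0.03]
0.08312 [0.5155 0.1764 0.0855] [-6.   -1.03 18.15 -0.2   1.81 -0.03]
[-6.12 -0.75 18.   -0.23  1.8  -0.03] 21.45 0.02918422119196718
```

```bash
python3 - <<'E'
from h import *
X,Y=.5153,.1763
manip.move_straight([X,Y,.0855],rate=.02); manip.wait(.1)
manip.set_gripper(.055); print(manip.read_gripper_width())
manip.move_straight([X,Y,.24],rate=.12); manip.wait(.3)
c=manip.calibration("wrist"); im=manip.camera("wrist")
A=cv2.resize(im[100:320,220:420,::-1],(400,440),interpolation=cv2.INTER_CUBIC)
k=manip.camera("scene")[:,:,::-1][235:335,320:420]; K=cv2.resize(k,(400,440),interpolation=cv2.INTER_CUBIC)
cv2.imwrite("pics/end.png",np.hstack([A,K]))
ax=np.array([-np.sin(.023),np.cos(.023),0])
for t in(-.072,.072):
    p=proj(c,np.array([.5153,.1763,.0796])+ax*t); s=proj(manip.calibration("scene"),np.array([.5153,.1763,.0796])+ax*t)
    print((p-[220,100])*2,(s-[320,235])*[4,4.4]+[400,0])
print(manip.read_time(),manip.read_force())
E
```

```text
0.05499897277187857
[203.18520571 100.37572643] [513.00276318 111.5364905 ]
[203.21803077 420.74774842] [690.4443804  270.46284927]
24.4667 [ 0.43463937  0.08199018 -0.32554684]
```

View pics/end.png

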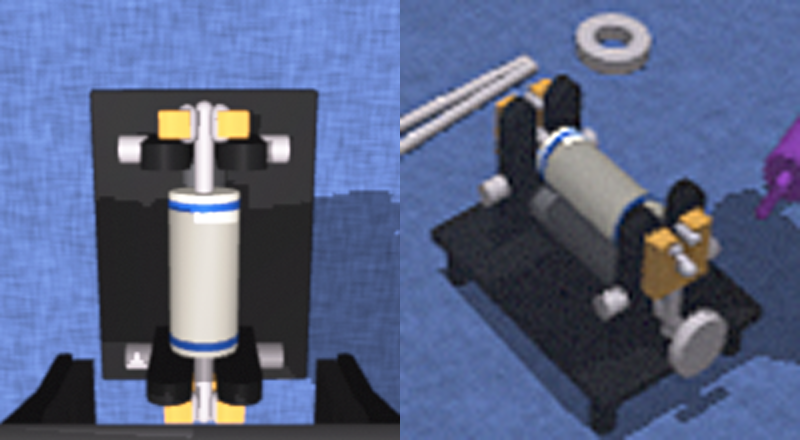

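The final view shows the roller level in both slots. The tips are at about (205,103) in the wrist crop and (690,268) in the scene crop, which match the bottomed model. The gripper is clear.

```bash
python3 -c "
from workcell import manip
print(manip.finish_job())"
```

```text
the job is handed in; nothing more can be done
None
```

The white roller is back in the mesher: both ends went past the catches and bottomed evenly, the final push read 18 N, and I let go and handed the job in at about 24.5 s.

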